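# Clamp a test plate in the plate reader

### The arm

A 6-joint arm with a two-finger parallel gripper is mounted at the origin on the work surface. World frame = base frame: x ahead of the robot, y to its left, z up, the work surface at z = 0. Lengths are in m, angles in degrees, forces in N, time in s.
With the tool pointing down it reaches from about 0.375 to 0.9 m from the base axis. Payload 3.1 kg.
Tool frame: the origin (TCP) lies at the very end of the fingers, on their centre line; the grasp point (between the pads) lies 19 mm behind it; z points along the fingers, y is the line along which they close (so a half turn about z gives the same grasp; the last joint's range is limited). The gripper opens to 87 mm and grips with 3 to 60 N. Pads are 19 mm wide; open, the fingers measure 117 mm over their backs; the gripper's body (75 mm by 190 mm) begins 51 mm behind the grasp point.
Start: joints at [-84.139, 30.224, 82.088, -0, 67.689, -10.227], TCP at [0.173, -0.6, 0.223] pointing down, gripper open.
Joint ranges: [-176.69, 176.69], [-43.24, 126.21], [12.49, 139.97], [-82, 262], [0, 151.66], [-163.58, 163.58]. Speed limits (degrees/s): [159.86, 159.86, 180, 180, 180, 180].

### API

Orientations are given as a 3x3 rotation matrix whose columns are the frame's x, y, z axes.
In Python, from rig import bot, imaging gives the robot as it stands.
- The arm moves only by the tool drive_tool, never from a script. Its argument "deltas" is text: rows parted by semicolons, each of 5 numbers parted by spaces: the finger opening in mm, from 0 to 87, then the shift along the world's x, y, z in mm, then the turn about the world's z in rad. In form: jaw dx dy dz twist; .... A call has 1 to 12 rows; each row is the pose to reach, as a shift and turn from the pose commanded when the call began; what a row does not reach only later rows make up. A row lasts 1/10 s, in which the tool goes at most 50 mm and 8.59 degrees, less where a joint would pass 70% of its speed; a pose out of reach is approached as far as the arm can. A call with a gripper value outside its range is refused whole. The fingers move at their own pace and stop on an object; the grip force is fixed at half the most. Time passes only in rows, so rows that repeat a pose let the fingers close. It gives the time, the measured TCP pose, the force, the opening and the grip force at its end, in the units of the state.
- bot.read_state(): the state, without advancing time (a new reading comes with each control period).
- imaging.capture(name): name is "scene" or "top" or "wrist"; returns the picture (384x512x3 uint8, red, green, blue); there is no depth.
- imaging.camera_model(name): a dict with "fx", "fy", "cx", "cy" (pixels), "T" (4x4, takes a point from camera to world coordinates). Camera axes: x right, y down, z forward; pixel columns grow to the right and rows downward; lengths in m; the calibration is good to about 2 mm. A picture is of the moment at which its call begins: read the wrist's pose just before it. camera_model takes no time and is no camera call; for the wrist camera it gives the pose at the moment of the call.
- bot.hand_in(): hands the job in; it is judged then, once.
The state is a dict: "time_s": time; "joint_positions": joint angles; "qvel": joint speeds; "tau": joint torques, N m; "position": TCP position; "tcp_rot": TCP orientation; "force": force on the tool from outside, world axes, zero at the start; "moment": the same for the moment, N m; "opening": opening from 0.0 (shut) to 1.0 (fully open); "grasp_force": force on a finger pad.
Only numpy, scipy, OpenCV 4.12 (cv2) and the standard library are available. Lean on these libraries where they do the work, as an engineer would, in place of code of your own. Each camera call takes 0.05 s, during which the arm holds its last target. There are 200 camera calls.

### The job

Lift the orange-topped glass plate straight up out of the drying rack and lower it (do not drop it) upright into the slot of the white plate reader, right down to the bottom, and let it go. Then flip the red safety catch all the way outward, and after that pull the green-barred clamp lever towards the robot as far as it goes and keep it held there with the fingers: the lever springs back, so finish while still holding it. Leave the other plates and everything else on the bench where they are.

Things in the scene. Friction and masses are not known exactly. Their poses are not given: they have to be found in the camera images.
- plate_orange: glass plate with an orange strip along its upper edge (the one to load; all sizes here in mm): 8 thick (its x) x 70 wide (its y) x 90 tall (its z), about 0.12 kg. Origin: centre of its lower edge. It stands upright in one of the rack's three slots; the strip is the upper 26 of it, the same 8 thick.
- plate_blue: like plate_orange with a blue strip, in another slot of the rack; leave alone
- plate_white: like plate_orange with a white strip, in another slot of the rack; leave alone
- rack: fixed grey drying rack, 180 (x) x 104 (y) x 57 high, origin at the centre of its underside. Three slots 58 apart along its x; plates stand on its floor, 12 above the bench, with 1.5 play each side between white ribs at the plates' two ends only (beyond 26 from the middle), 57 high; the plates' top edges are 102 above the bench.
- reader: fixed white plate reader (mm), 200 (x) x 340 (y) housing, flat deck 85 above the bench; origin at the centre of its underside, x pointing to its back (away from the robot), y to its left, z up. Seen in this frame: slot at (0, 100), lever hinge at (20, -20, 101), catch hinge at (-55, -105, 101).
- slot_floor (a point): centre of the floor of the reader's slot, at (0, 100, 40) in the reader's frame, turned like it. The slot is an open pocket 16 (reader x) x 80 (reader y), 45 deep from the deck: the plate goes in upright, thickness along the reader's x, its upper 45 staying above the deck. A seated plate's origin is at this height. Loose fit: it may lean up to 0.18 rad.
- catch_hinge (a point): hinge of the red catch, (-55, -105, 101) in the reader's frame; the hinge axis runs along the reader's x
- catch_tab (a point): top of the red catch's upright tab, 62 from the hinge; moves with it. The tab is 42 (reader x) x 10 (reader y) and stands 62 above the hinge when shut. Behind it (21 to 79 along reader x from the hinge, 34 to 46 up) an arm with a tongue reaching 60 inward (reader +y) bars the lever's right arm. The tab's inner (+y) side is free: push there.
- catch (a joint): angle of the catch, rad: 0 shut (tab upright), grows as the tab is flipped outward to the reader's right (-y) to its stop at 1.5 (tab lying flat outward). A light friction hinge (0.03 N m) that stays where it is left: follow the tab round. Counts as off above 1.1.
- lever_hinge (a point): hinge of the clamp lever, (20, -20, 101) in the reader's frame; the hinge axis runs along the reader's y
- lever_bar (a point): middle of the lever's green cross bar, a round bar of 16 diameter and 92 long along the reader's y, carried 110 from the hinge by two steel arms of 12 diameter, 40 either side of the middle (68 free between them, nothing close under the bar). Moves with the lever.
- lever (a joint): angle of the lever, rad: 0 at rest (leaning 0.35 to the reader's back), grows as the bar is pulled to the robot (reader -x), stop at 0.8 (leaning 0.45 to the front). A spring returns it: about 2.5 N at the bar at the start, 6 N at the stop. With the catch shut it is barred after about 0.1. Held counts above 0.66.
- amber_bottle: brown bottle, 80 diameter, 190 high, origin under it; bystander
- amber_flask: brown bottle, 70 diameter, 170 high, origin under it; bystander
- blue_cap_jar: small glass jar with blue cap, 42 diameter, 60 high, origin under it, between rack and reader; bystander
- beaker: clear cup, 64 diameter, 80 high, origin under it; bystander
- vial_tray: blue divided tray 80 x 140 x 35, origin under it; bystander
- spatula: spatula 170 long lying on the bench; bystander

How it is judged (in metres and radians):
On the way, in this order (a step that is already met when the one before it is completed fails the run):
1. the orange plate is lifted clear of the rack, held upright by the fingers (height (world z) of plate_orange above 0.065 m and contact force between the fingers and plate_orange above 0.3 N and angle between plate_orange's own z axis and vertical below 0.35 rad), for 0.1 s.
2. the orange plate stands at the bottom of the reader's slot, let go (horizontal distance between plate_orange and slot_floor below 0.009 m and z of plate_orange in the frame of slot_floor below 0.006 m and angle between plate_orange's own z axis and vertical below 0.25 rad and contact force between the fingers and plate_orange below 0.05 N), for 0.2 s.
3. the catch is flipped outward while the lever is still at rest (value of joint catch above 1.1 rad and value of joint lever below 0.2 rad), for 0.1 s.
4. the lever is pulled to the robot and held by the fingers (value of joint lever above 0.66 rad and contact force between the fingers and lever above 1 N), for 0.3 s.
At the end, for the whole second after the job is handed in: Orange plate let go in the slot (9 mm of its centre, 6 mm of its floor, tilt under 0.25 rad); catch above 1.1 rad; fingers holding the lever above 0.66 rad with over 1 N; other plates within 20 mm, other things within 30 mm of where they were (all of step 2 and all of step 4 and value of joint catch above 1.1 rad and distance of each of plate_blue, plate_white from where it was at the start of the episode below 0.02 m and distance of each of amber_bottle, amber_flask, blue_cap_jar, beaker, vial_tray, spatula from where it was at the start of the episode below 0.03 m); the arm keeps its last pose, push and grip.
It fails at once if the lever is pulled (above 0.35 rad) while the catch is not off (value of joint lever above 0.35 rad and value of joint catch below 1 rad).
It fails at once if the orange plate is let go in the air, out of the rack and over 25 mm above the slot's floor (height (world z) of plate_orange above 0.066 m and contact force between anything else and plate_orange below 0.02 N).
It fails at once if a bystander is moved more than 20 mm (plates) or 30 mm (others) (distance of any of plate_blue, plate_white from where it was at the start of the episode above 0.02 m or distance of any of amber_bottle, amber_flask, blue_cap_jar, beaker, vial_tray, spatula from where it was at the start of the episode above 0.03 m).
It also fails if it takes over 72 s, if anything falls off the work surface, if the arm or the gripper's body presses on something with over 40 N, if the wrist force passes 120 N, or if a joint passes its speed limit or range.

## Working session

There is one attempt and no reset: what is moved stays moved. The work goes in short steps, Python scripts to look and compute and a tool call to move; the robot and the scene stay as the last step left them, time stands still between calls to the robot, and variables do not carry over. Pictures are saved under pics/ and viewed, at most 10 in all, crops included, and the job is handed in when it is done.

Besides the shell and the picture viewer there is one more tool, called after "Request:" by a JSON object that holds its "name" and its "arguments". drive_tool: Moves the arm, as the interface text tells. Its arguments: {"type":"object","properties":{"deltas":{"type":"string"}},"required":["deltas"]}

```bash
mkdir -p pics; ls
python3 - <<'E'
from rig import bot, imaging
import cv2,numpy as np
for n in("scene","top"):
    im=imaging.capture(n); cv2.imwrite(f"pics/{n}0.png",im[:,:,::-1]); np.save(n+"0.npy",im)
    m=imaging.camera_model(n); print(n,m["fx"],m["cx"],m["cy"]); print(np.round(m["T"],3))
s=bot.read_state(); print(s["position"],s["tcp_rot"],s["time_s"])
E
```

```text
pics
scene 422.42775663004 257.49033369627034 188.79486352905118
[[-0.826  0.36  -0.433  1.036]
 [ 0.563  0.548 -0.619  0.689]
 [ 0.014 -0.755 -0.656  0.864]
 [ 0.     0.     0.     1.   ]]
top 477.39085145378846 257.99856838319914 186.5241056228813
[[ 0.006 -0.997  0.077  0.478]
 [-1.    -0.005  0.015  0.024]
 [-0.014 -0.077 -0.997  1.262]
 [ 0.     0.     0.     1.   ]]
[ 0.17313109 -0.59985809  0.22166307] [[ 9.60844602e-01  2.77087709e-01 -2.30246151e-04]
 [ 2.77087619e-01 -9.60842663e-01  1.95644860e-03]
 [ 3.20877536e-04 -1.94364144e-03 -9.99998060e-01]] 0.1
```

View pics/scene0.png

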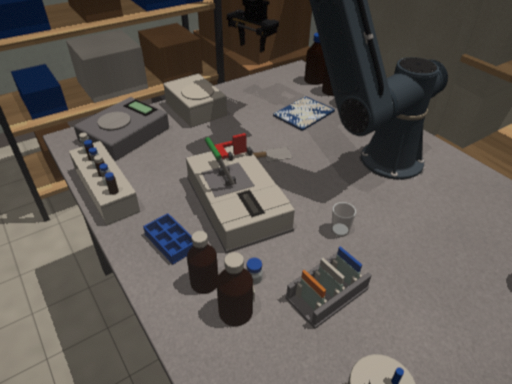

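View pics/top0.png

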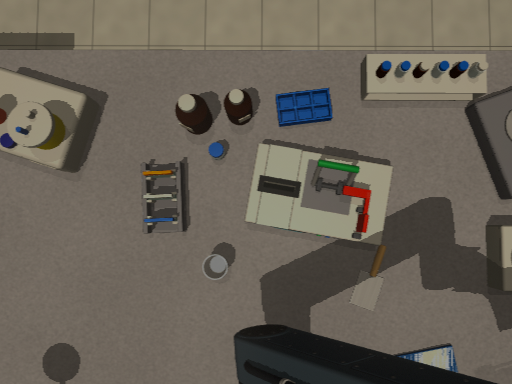

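```bash
cat > h.py <<'E'
import cv2,numpy as np
def ray(m,u,v,z):
    d=m["T"][:3,:3]@np.array([(u-m["cx"])/m["fx"],(v-m["cy"])/m["fy"],1]); o=m["T"][:3,3]
    return (o+d*(z-o[2])/d[2])[:2]
def blob(mask,roi,m,z):
    x0,y0,x1,y1=roi; k=np.zeros(mask.shape,np.uint8); k[y0:y1,x0:x1]=mask[y0:y1,x0:x1]
    cs,_=cv2.findContours(k,0,1); c=max(cs,key=cv2.contourArea)
    b=cv2.boxPoints(cv2.minAreaRect(c)); w=np.array([ray(m,*p,z) for p in b])
    e=w[[1,2]]-w[[0,1]]; l=np.linalg.norm(e,axis=1); L=e[l.argmax()]
    return w.mean(0).round(4), (l*1e3).round(1), round(float(np.degrees(np.arctan2(L[1],L[0]))%180),1), cv2.minAreaRect(c)
E
python3 - <<'E'
from rig import bot, imaging
from h import *
im=np.load("top0.npy"); m=imaging.camera_model("top"); g=cv2.cvtColor(im,cv2.COLOR_RGB2HSV); H,S,V=[g[:,:,i].astype(int) for i in range(3)]
o=((H>8)&(H<25)&(S>150)&(V>120))
print("orange",blob(o,(130,160,190,190),m,.102))
b=((H>100)&(H<125)&(S>120)&(V>60))
print("blue",blob(b,(130,205,190,235),m,.102)); 
w=((S<60)&(V>140)); print("white",blob(w,(140,188,180,206),m,.102))
print("slot",blob(V<70,(250,170,307,202),m,.085))
gr=((H>45)&(H<80)&(S>120)&(V>60)); print("bar",blob(gr,(300,150,370,180),m,.204))
r=((H<8)|(H>172))&(S>150)&(V>80); print("red",blob(r,(330,170,380,245),m,.14))
print("deck",blob(((V>150)&(S<60)),(240,135,400,250),m,.085))
for n,u,v,z in(("bot1",188,100,.19),("bot2",237,95,.17),("jar",217,150,.06),("tabbottom",358,235,.101),("tabtop",363,213,.16)): print(n,ray(m,u,v,z).round(3))
cv2.imwrite("pics/tz.png",cv2.resize(im[130:250,240:400,::-1],None,fx=5,fy=5,interpolation=2))
E
```

```text
orange (array([0.6024, 0.29  ]), array([66.6,  7.6]), 92.9, ((156.47833251953125, 172.02371215820312), (3.0877208709716797, 27.108373641967773), 87.39744567871094))
blue (array([0.4863, 0.2836]), array([68.3,  7.3]), 90.4, ((158.0, 219.5), (3.0, 28.0), 90.0))
white (array([0.5448, 0.2874]), array([63.7,  7.3]), 90.3, ((157.0, 195.5), (3.0, 26.0), 90.0))
slot (array([ 0.571 , -0.0104]), array([ 39.7, 101.9]), 80.4, ((278.91192626953125, 186.00643920898438), (41.20755386352539, 15.977566719055176), 9.865806579589844))
bar (array([ 0.607 , -0.1384]), array([14.9, 90.8]), 80.3, ((338.0954284667969, 165.95138549804688), (40.95054244995117, 6.63947057723999), 9.865806579589844))
red (array([ 0.5152, -0.1864]), array([102.7,  65.3]), 174.7, ((354.66229248046875, 208.38368225097656), (27.89473533630371, 43.7912712097168), 4.969740390777588))
deck (array([ 0.5495, -0.131 ]), array([194.3, 158.3]), 170.2, ((327.8167419433594, 195.17022705078125), (64.08567810058594, 78.468017578125), 9.819300651550293))
bot1 [0.759 0.201]
bot2 [0.776 0.09 ]
jar [0.664 0.146]
tabbottom [ 0.452 -0.201]
tabtop [ 0.504 -0.202]
```

View pics/tz.png

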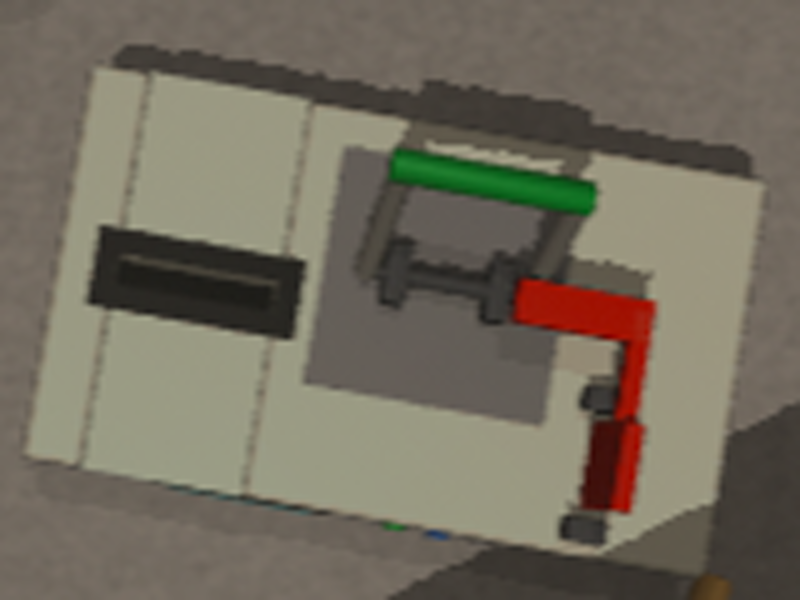

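The scene picture shows the rack at the front centre (orange strip near (313,283)), and the reader behind it. The top-view crop gives the slot at px (279,186), the green bar at (338,166) and the red tab at about (362,223). The slot and the bar agree on a reader centre of (0.554, -0.109) with yaw -9.7°. The orange plate is at (0.602, 0.290), turned about 3°. Next I'll move over the plate.

Request:
{"name": "drive_tool", "arguments": {"deltas": "40 0 0 30 0.1; 40 220 450 30 0.7; 40 220 450 30 0.7; 40 220 450 30 0.7; 40 220 450 30 0.7; 40 220 450 30 0.7; 40 220 450 30 0.7; 40 220 450 30 0.7; 40 220 450 30 0.7; 40 220 450 30 0.7; 40 220 450 30 0.7; 40 220 450 30 0.7"}}

```text
time_s: 1.3
position: [0.3939, -0.1446, 0.2523]
tcp_rot: [[0.549, 0.836, -0.001], [0.836, -0.549, 0.003], [0.002, -0.002, -1.0]]
force: [-0.2, 0.5, -1.1]
opening: 0.459
grasp_force: 0.0
```

Request:
{"name": "drive_tool", "arguments": {"deltas": "40 209 440 0 0.642; 40 209 440 0 0.642; 40 209 440 0 0.642; 40 209 440 0 0.642; 40 209 440 0 0.642; 40 209 440 0 0.642; 40 209 440 0 0.642; 40 209 440 0 0.642; 40 209 440 0 0.642; 40 209 440 0 0.642; 40 209 440 0 0.642; 40 209 440 0 0.642"}}

```text
time_s: 2.5
position: [0.6021, 0.289, 0.2514]
tcp_rot: [[-0.053, 0.999, -0.002], [0.999, 0.053, -0.001], [-0.001, -0.002, -1.0]]
force: [-0.6, -0.1, -0.1]
opening: 0.457
grasp_force: 0.0
```

Run:
```python
from rig import bot, imaging
import cv2,numpy as np
s=bot.read_state(); m=imaging.camera_model("wrist"); im=imaging.capture("wrist")
print(s["position"],np.degrees(np.arctan2(s["tcp_rot"][1][1],s["tcp_rot"][0][1])),s["time_s"],s["force"],m["T"].round(3),m["fx"])
np.save("w1.npy",im); np.save("w1T.npy",m["T"]); cv2.imwrite("pics/w1.png",im[:,:,::-1])
```

```text
[0.60208367 0.28898373 0.25136354] 3.0268299791583764 2.5 [-0.5574278  -0.14491526 -0.05646421] [[ 0.999  0.05   0.012  0.596]
 [ 0.052 -0.958 -0.28   0.366]
 [-0.002  0.281 -0.96   0.414]
 [ 0.     0.     0.     1.   ]] 308.82555910449463
```

View pics/w1.png

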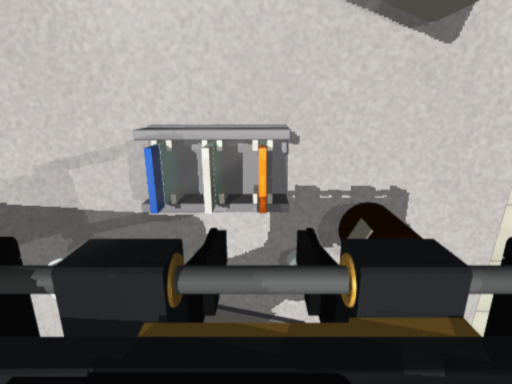

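The wrist view shows the orange strip upright at about (263,180), close to mid-gap between the fingers, with the white strip at 208 and the blue at 153. I'll measure its top edge in this view.

Run:
```python
from rig import imaging
from h import *
im=np.load("w1.npy"); m=imaging.camera_model("wrist"); m["T"]=np.load("w1T.npy"); g=cv2.cvtColor(im,cv2.COLOR_RGB2HSV); H,S,V=[g[:,:,i].astype(int) for i in range(3)]
o=(H>5)&(H<25)&(S>150)&(V>70)
for z in(.102,.076): print(blob(o,(245,130,285,230),m,z))
k=o[130:230,245:285]; 
for r in range(0,100,8): 
    c=np.where(k[r])[0]
    if len(c): print(r+130,c.min()+245,c.max()+245,ray(m,(c.min()+c.max())/2+245,r+130,.102).round(4), V[r+130,(c.min()+c.max())//2+245])
```

```text
(array([0.6002, 0.292 ]), array([ 8. , 70.2]), 93.2, ((261.9999694824219, 178.99996948242188), (65.99998474121094, 7.999999046325684), 90.0))
(array([0.6005, 0.2859]), array([ 8.7, 76. ]), 93.2, ((261.9999694824219, 178.99996948242188), (65.99998474121094, 7.999999046325684), 90.0))
146 259 265 [0.5984 0.3271] 139
154 259 266 [0.5993 0.3191] 245
162 259 266 [0.5997 0.3109] 246
170 259 266 [0.6002 0.3026] 246
178 259 266 [0.6006 0.2942] 246
186 259 266 [0.6011 0.2857] 246
194 258 266 [0.601 0.277] 246
202 259 266 [0.602  0.2682] 199
210 259 266 [0.6025 0.2593] 164
```

Request:
{"name": "drive_tool", "arguments": {"deltas": "40 -1 2 -50 0; 40 -1 2 -95 0; 40 -1 2 -130 0; 40 -1 2 -155 0; 40 -1 2 -172 0; 40 -1 2 -182 0; 40 -1 2 -182 0; 40 -1 2 -182 0; 0 -1 2 -182 0; 0 -1 2 -182 0; 0 -1 2 -182 0; 0 -1 2 -182 0"}}

```text
time_s: 3.75
position: [0.6014, 0.2917, 0.0711]
tcp_rot: [[-0.052, 0.999, 0.001], [0.999, 0.052, 0.0], [0.0, 0.001, -1.0]]
force: [-0.7, -0.0, -0.1]
opening: 0.182
grasp_force: 0.0
```

Request:
{"name": "drive_tool", "arguments": {"deltas": "0 0 0 0 0; 0 0 0 0 0; 0 0 0 0 0"}}

```text
time_s: 4.05
position: [0.6013, 0.2916, 0.0708]
tcp_rot: [[-0.052, 0.999, 0.0], [0.999, 0.052, 0.0], [0.0, 0.0, -1.0]]
force: [-0.8, 0.8, 1.7]
opening: 0.092
grasp_force: 29.9
```

Request:
{"name": "drive_tool", "arguments": {"deltas": "0 0 0 15 0; 0 0 0 35 0; 0 0 0 60 0; 0 0 0 85 0; 0 0 0 105 0; 0 0 0 120 0; 0 0 0 120 0; 0 0 0 120 0"}}

```text
time_s: 4.85
position: [0.6007, 0.2914, 0.1904]
tcp_rot: [[-0.052, 0.999, -0.001], [0.999, 0.052, -0.0], [-0.0, -0.001, -1.0]]
force: [0.1, -0.7, -1.4]
opening: 0.09
grasp_force: 29.9
```

Request:
{"name": "drive_tool", "arguments": {"deltas": "0 -20 -20 0 0; 0 -35 -55 0 -0.04; 0 -35 -100 0 -0.08; 0 -35 -145 0 -0.12; 0 -35 -190 0 -0.16; 0 -30 -235 0 -0.2; 0 -30 -270 0 -0.222; 0 -30 -292 0 -0.222; 0 -30 -302 0 -0.222; 0 -30 -302 0 -0.222; 0 -30 -302 0 -0.222"}}

```text
time_s: 5.95
position: [0.5707, -0.0095, 0.1899]
tcp_rot: [[0.169, 0.986, -0.002], [0.986, -0.169, 0.001], [0.001, -0.002, -1.0]]
force: [0.2, 0.0, -2.0]
opening: 0.092
grasp_force: 29.9
```

Run:
```python
from rig import bot, imaging
from h import *
s=bot.read_state(); print(s["position"],np.degrees(np.arctan2(s["tcp_rot"][1][1],s["tcp_rot"][0][1])),s["time_s"],s["opening"]*87)
m=imaging.camera_model("wrist"); im=imaging.capture("wrist"); np.save("w2.npy",im); np.save("w2T.npy",m["T"])
cv2.imwrite("pics/w2.png",im[:,:,::-1])
```

```text
[ 0.57065158 -0.00950296  0.18987663] -9.726017252566342 5.95 8.01653339950306
```

View pics/w2.png

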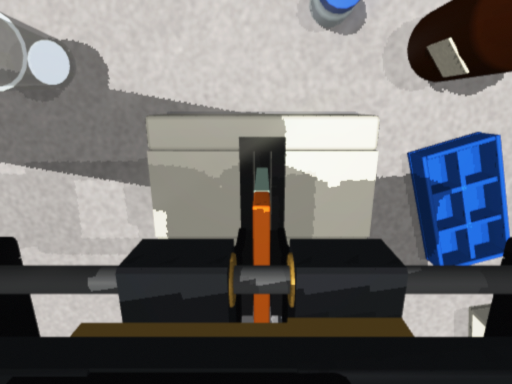

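The orange plate hangs at column 261, over the dark slot frame (columns 240–284, far end at row 137). The deck is level in the view.

Run:
```python
from rig import imaging
from h import *
m=imaging.camera_model("wrist"); m["T"]=np.load("w2T.npy")
a=np.radians(-9.7); R=np.array([[np.cos(a),-np.sin(a)],[np.sin(a),np.cos(a)]]); tcp=np.array([.5707,-.0095])
g=np.load("w2.npy").mean(2)
for r in(145,160,180): print(r,''.join(f"{int(x):4d}" for x in g[r,234:292]))
print([int(x) for x in g[130:165,246]])
for u,v,z in((240,160,.085),(284.5,160,.085),(262,137,.085),(149,150,.085),(378,150,.085),(262,115,.085)):
    print(u,v,(1e3*R.T@(ray(m,u,v,z)-tcp)).round(1))
```

```text
145  157 157 157 156 142  88  68  67  67  67  67  67  67  68  68  68  68  69  68  68  68  68  66  65  65  64  62  61  60  58  57  56  54  53  52  50  48  47  45  43  42  41  40  39  37  36  35  34  32  35  57 149 241 246 246 246 246 246
160  159 159 159 159 151 115  57  45  44  43  42  41  39  38  37  36  34  34  39  54  58  35  30  29  29  27  23  22  21  22  21  21  20  20  20  28  45  48  29  25  25  24  23  23  24  24  24  24  23  26  59 165 244 247 247 247 247 247
180  136 135 135 135 133 116  39  18  19  18  17  17  17  18  17  18  18  18  23  42  69  68  87  89  89  89  89  89  89  89  89  89  89  83  63  37  55  51  23  17  18  17  17  18  17  18  17  17  17  21  51 106 132 135 135 135 135 135
[161, 162, 161, 161, 161, 158, 134, 90, 69, 68, 68, 70, 69, 68, 68, 67, 67, 66, 66, 65, 63, 62, 59, 57, 55, 53, 49, 46, 44, 41, 39, 35, 32, 29, 28]
240 160 [-20.9  31.4]
284.5 160 [18.  31.3]
262 137 [-1.6 51.2]
149 150 [-99.5  40.2]
378 150 [98.6 39.9]
262 115 [-1.6 69.4]
```

Request:
{"name": "drive_tool", "arguments": {"deltas": "0 -1 0 -20 0; 0 -1 0 -38 0; 0 -1 0 -48 0; 0 -1 0 -56 0; 0 -1 0 -64 0; 0 -1 0 -72 0; 0 -1 0 -79 0; 0 -1 0 -84 0; 0 -1 0 -87 0; 0 -1 0 -89 0; 0 -1 0 -90 0; 0 -1 0 -90 0"}}

```text
time_s: 7.2
position: [0.5703, -0.0106, 0.1006]
tcp_rot: [[0.169, 0.986, 0.0], [0.986, -0.169, -0.0], [0.0, 0.0, -1.0]]
force: [-0.1, -0.6, -1.3]
opening: 0.085
grasp_force: 29.9
```

Request:
{"name": "drive_tool", "arguments": {"deltas": "0 0 0 -1 0; 0 0 0 -2 0; 0 0 0 -2 0; 0 0 0 -2 0"}}

```text
time_s: 7.6
position: [0.5705, -0.0106, 0.0987]
tcp_rot: [[0.169, 0.986, 0.001], [0.986, -0.169, -0.0], [-0.0, 0.001, -1.0]]
force: [-0.9, 0.4, -0.5]
opening: 0.089
grasp_force: 29.9
```

Request:
{"name": "drive_tool", "arguments": {"deltas": "0 0 0 -1 0; 0 0 0 -2 0; 0 0 0 -2 0; 0 0 0 -2 0"}}

```text
time_s: 8.0
position: [0.5707, -0.0106, 0.0987]
tcp_rot: [[0.169, 0.986, 0.002], [0.986, -0.169, -0.0], [-0.0, 0.002, -1.0]]
force: [-3.0, 0.1, 11.6]
opening: 0.087
grasp_force: 30.0
```

It's on the floor of the slot. I'll release it and rise clear.

Request:
{"name": "drive_tool", "arguments": {"deltas": "0 0 0 1 0; 30 0 0 1 0; 30 0 0 1 0; 30 0 0 1 0; 30 0 0 1 0; 30 0 0 1 0; 30 0 0 12 0; 30 0 0 40 0; 30 0 0 80 0; 30 0 0 120 0; 30 0 0 150 0; 30 0 0 150 0"}}

```text
time_s: 9.2
position: [0.5734, -0.0111, 0.2525]
tcp_rot: [[0.169, 0.986, 0.012], [0.986, -0.169, -0.002], [-0.0, 0.012, -1.0]]
force: [-0.1, 0.2, 0.6]
opening: 0.345
grasp_force: 0.0
```

Run:
```python
from rig import bot, imaging
from h import *
s=bot.read_state(); print(s["position"],s["time_s"],s["force"])
m=imaging.camera_model("top"); im=imaging.capture("top"); sc=imaging.capture("scene")
cv2.imwrite("pics/s2.png",np.vstack([cv2.resize(im[130:250,240:400,::-1],None,fx=2.5,fy=2.5),cv2.resize(sc[120:240,170:330,::-1],None,fx=2.5,fy=2.5)]))
```

```text
[ 0.57342863 -0.01105055  0.25245905] 9.2 [-0.06668347  0.24364173  0.63781966]
```

View pics/s2.png

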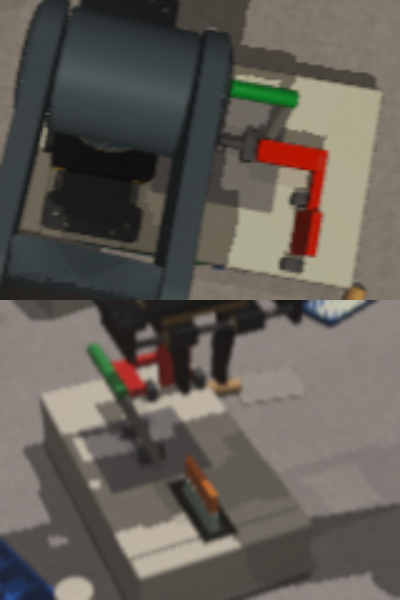

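The orange plate stands in the slot (lower crop, about (200,485)), and the catch and lever are untouched. Next I'll move to the catch's inner side.

Request:
{"name": "drive_tool", "arguments": {"deltas": "0 -20 0 0 0; 0 -50 -40 0 0; 0 -75 -85 0 0; 0 -90 -130 0 0; 0 -90 -155 0 0; 0 -90 -162 0 0; 0 -90 -162 -15 0; 0 -90 -162 -50 0; 0 -90 -162 -85 0; 0 -90 -162 -102 0; 0 -90 -162 -105 0; 0 -90 -162 -105 0"}}

```text
time_s: 10.5
position: [0.4798, -0.1714, 0.1406]
tcp_rot: [[0.168, 0.986, -0.002], [0.986, -0.168, 0.002], [0.001, -0.003, -1.0]]
force: [0.3, 0.4, -0.4]
opening: 0.009
grasp_force: 0.0
```

Run:
```python
from rig import bot, imaging
from h import *
s=bot.read_state(); p=s["position"]; a=np.radians(-9.7); R=np.array([[np.cos(a),-np.sin(a)],[np.sin(a),np.cos(a)]])
print(p,1e3*R.T@(p[:2]-[.554,-.109]),s["time_s"],s["force"])
for n in ("wrist","scene"): 
    im=imaging.capture(n)
    cv2.imwrite(f"pics/{n}3.png",cv2.resize(im[100:240,170:340,::-1],None,fx=3,fy=3) if n=="scene" else im[:,:,::-1])
```

```text
[ 0.47977729 -0.17140698  0.14061405] [-62.64666994 -74.02051223] 10.5 [ 0.30327492  0.41751067 -0.35965839]
```

View pics/scene3.png

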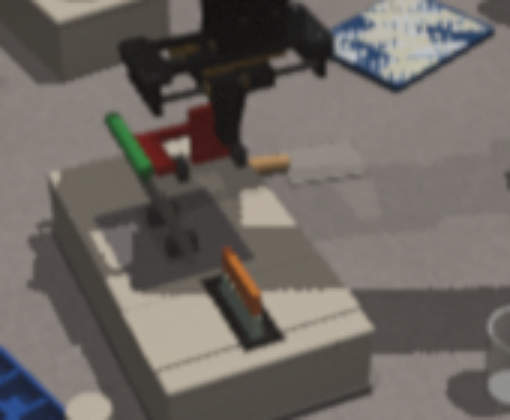

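Request:
{"name": "drive_tool", "arguments": {"deltas": "0 -1 -10 0 0; 0 -1 -18 0 0; 0 -2 -26 0 0; 0 -4 -36 -2 0; 0 -5 -43 -7 0; 0 -7 -51 -13 0; 0 -8 -57 -21 0; 0 -8 -61 -28 0; 0 -9 -65 -29 0; 0 -10 -70 -30 0; 0 -10 -72 -30 0; 0 -10 -72 -30 0"}}

```text
time_s: 11.8
position: [0.4705, -0.245, 0.1118]
tcp_rot: [[0.169, 0.986, 0.001], [0.986, -0.169, -0.001], [-0.0, 0.001, -1.0]]
force: [0.3, -0.2, 0.2]
opening: 0.001
grasp_force: 0.0
```

Run:
```python
from rig import bot, imaging
from h import *
s=bot.read_state(); print(s["position"],s["time_s"],s["force"])
im=imaging.capture("top"); sc=imaging.capture("scene")
cv2.imwrite("pics/s4.png",np.vstack([cv2.resize(im[130:250,240:400,::-1],None,fx=2.5,fy=2.5),cv2.resize(sc[100:220,170:330,::-1],None,fx=2.5,fy=2.5)]))
```

```text
[ 0.47048281 -0.24499435  0.11175091] 11.8 [ 0.26574857 -0.23290568  0.21699515]
```

View pics/s4.png

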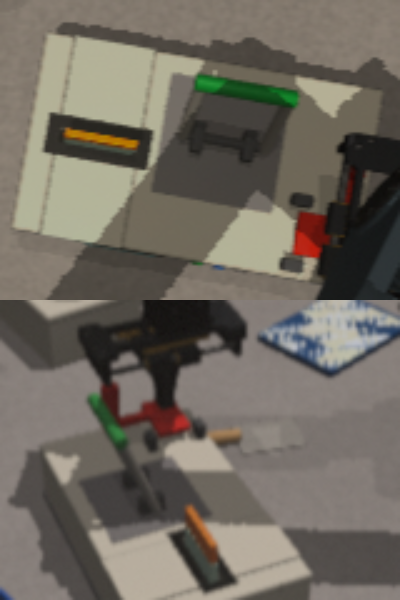

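The catch is lying outward: the red tab is flat and the tongue upright, and the lever is still at rest. I'll rise and go to the bar.

Request:
{"name": "drive_tool", "arguments": {"deltas": "0 0 0 30 0; 0 0 0 75 0; 60 0 0 120 0; 60 0 0 150 0; 60 0 0 150 0; 60 30 25 150 0; 60 65 52 150 0; 60 100 79 150 0; 60 125 98 150 0; 60 137 107 150 0; 60 137 107 150 0; 60 137 107 150 0"}}

```text
time_s: 13.1
position: [0.6059, -0.1378, 0.2607]
tcp_rot: [[0.169, 0.986, -0.003], [0.986, -0.169, 0.0], [-0.0, -0.003, -1.0]]
force: [-0.1, 0.3, -0.4]
opening: 0.682
grasp_force: 0.0
```

Run:
```python
from rig import bot, imaging
from h import *
s=bot.read_state(); print(s["position"],s["time_s"],s["opening"]*87)
m=imaging.camera_model("wrist"); im=imaging.capture("wrist"); g=cv2.cvtColor(im,cv2.COLOR_RGB2HSV); H,S,V=[g[:,:,i].astype(int) for i in range(3)]
gr=(H>45)&(H<80)&(S>120)&(V>40)
print(blob(gr,(0,0,512,384),m,.208))
cv2.imwrite("pics/w5.png",im[:,:,::-1])
```

```text
[ 0.60591861 -0.13780977  0.26067331] 13.1 59.2949873645273
(array([ 0.6057, -0.1356]), array([14.6, 88.5]), 80.9, ((263.5, 208.0), (114.0, 21.0), 90.0))
```

View pics/w5.png

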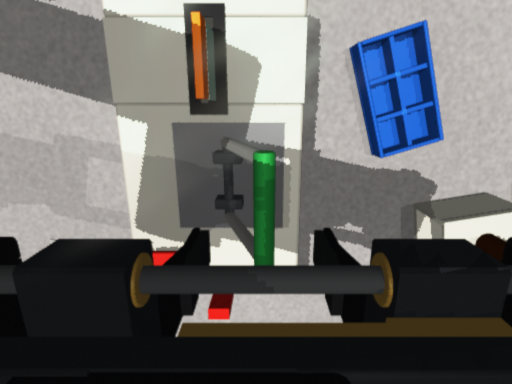

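The bar (about (264,210)) is centred between the open fingers, and the plate stands in the slot (205,60), leaning slightly. I'll descend and grip the bar.

Request:
{"name": "drive_tool", "arguments": {"deltas": "60 0 0 -30 0; 60 0 0 -55 0; 60 0 0 -70 0; 60 0 0 -76 0; 60 0 0 -76 0; 0 0 0 -76 0; 0 0 0 -76 0; 0 0 0 -76 0; 0 0 0 -76 0; 0 0 0 -76 0; 0 0 0 -76 0; 0 0 0 -76 0"}}

```text
time_s: 14.35
position: [0.6077, -0.1375, 0.1856]
tcp_rot: [[0.169, 0.986, 0.001], [0.986, -0.169, -0.0], [0.0, 0.001, -1.0]]
force: [0.5, 0.2, -0.7]
opening: 0.168
grasp_force: 30.0
```

Request:
{"name": "drive_tool", "arguments": {"deltas": "0 -5 1 2 0; 0 -10 2 3 0; 0 -21 4 5 0; 0 -32 5 6 0; 0 -43 7 6 0; 0 -53 9 5 0; 0 -64 11 3 0; 0 -74 13 0 0; 0 -81 14 -3 0; 0 -83 14 -3 0; 0 -83 14 -3 0; 0 -83 14 -3 0"}}

```text
time_s: 15.55
position: [0.5287, -0.124, 0.1851]
tcp_rot: [[0.17, 0.985, 0.012], [0.985, -0.17, -0.002], [0.0, 0.012, -1.0]]
force: [6.3, 1.6, 2.7]
opening: 0.177
grasp_force: 30.0
```

Run:
```python
from rig import bot, imaging
from h import *
s=bot.read_state(); print(s["position"],s["time_s"],s["opening"]*87,s["force"],s["grasp_force"])
im=imaging.capture("top"); sc=imaging.capture("scene")
cv2.imwrite("pics/s6.png",np.hstack([cv2.resize(im[60:270,120:400,::-1],None,fx=1.4,fy=1.4),cv2.resize(sc[100:310,170:370,::-1],None,fx=1.4,fy=1.4)]))
```

```text
[ 0.52875    -0.12401362  0.1850575 ] 15.55 15.37053546779175 [6.25520554 1.62250011 2.70898833] 30.001407265663147
```

View pics/s6.png

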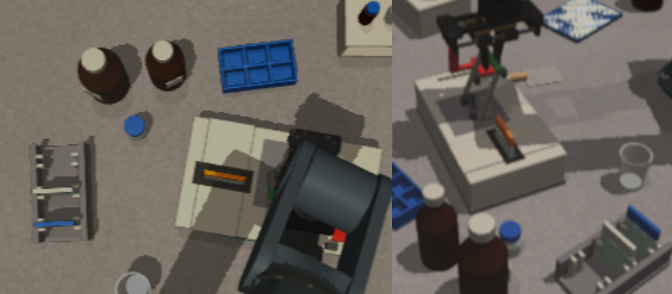

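The bar has moved about 80 mm (roughly 0.74 rad) with about 6 N of spring force. The plate, catch and bystanders are all in place. I'll pull a little more for margin and then hold.

Request:
{"name": "drive_tool", "arguments": {"deltas": "0 -3 0 -1 0; 0 -4 1 -2 0; 0 -4 1 -2 0; 0 -4 1 -2 0; 0 -4 1 -2 0; 0 -4 1 -2 0; 0 -4 1 -2 0"}}

```text
time_s: 16.35
position: [0.5252, -0.1234, 0.1834]
tcp_rot: [[0.17, 0.985, 0.013], [0.985, -0.17, -0.003], [-0.001, 0.013, -1.0]]
force: [7.1, 1.1, 4.9]
opening: 0.172
grasp_force: 30.0
```

Run:
```python
from rig import bot
s=bot.read_state(); print(s["position"],s["force"],s["grasp_force"]); print(bot.hand_in())
```

```text
[ 0.52515068 -0.1233895   0.18343261] [7.07926686 1.10186352 4.91095982] 30.001790821552277
the job is handed in; nothing more can be done
None
```

I handed the job in at about 16 s with the orange plate released at the bottom of the reader's slot, the catch flipped to an estimated 1.4 rad, and the fingers gripping the lever at about 0.75–0.8 rad; the hand-in returned no verdict.

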